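# Check the spring corners of a mirror mount

## Task

Check the springs of the mirror mount on the bench: with the fingertips press its left corner down by the round pad until that corner's pointer is level with the sliding marker on its scale, hold it there for a full second without pushing on past the marker, and let the corner spring all the way back up. Then do the same with the right corner. Press one corner at a time, grasp and lift nothing, keep off the mirror, and leave the markers and the things standing round the mount where they are.

Things in the scene. Friction and masses are not known exactly. Their poses are not given: they have to be found in the camera images.
- mount: Fixed dark steel base of the mirror mount, 150 x 150 x 12 mm, bolted down, set like a diamond: corners far, left, right and near the robot, turned up to 0.3 rad from that. Origin: centre of its underside on the bench, z up. In its frame (mm) the plate's pivot is at x +51, y +51 (far corner), the left pad at -51, +51, the right pad at +51, -51. Nothing on the mount is over 90 mm high.
- pivot (a point): Pivot of the tilt plate at its far corner, 66 mm above the bench. The plate is a level aluminium square, 126 x 126 x 8 mm, with the mirror on top, resting on the pivot and on spring plungers under its left and right corners. From these corners thin pointers run outward and toward the robot (left along the mount's -x, right along its -y) to upright scale strips 18 mm wide.
- left_pad: dark round steel pad, 24 mm across and 6 mm high, on the left corner of the plate (robot's left hand as it looks at the bench). Origin: centre of its underside. It is what to press.
- right_pad: dark round steel pad, 24 mm across and 6 mm high, on the right corner of the plate (robot's right hand as it looks at the bench). Origin: centre of its underside. It is what to press.
- left_pad_top (a point): Centre of the left pad's top face, 76 mm above the bench at rest; it moves with the pad.
- right_pad_top (a point): Centre of the right pad's top face, 76 mm above the bench at rest; it moves with the pad.
- left_tip (a point): Tip of the left pointer (steel rod, 3 mm thick), 66 mm above the bench at rest and 62 mm beyond the left pad. It lies 164 mm from the tilt axis and the pad 102 mm, so it sinks 1.61 times as far as the pad.
- right_tip (a point): Tip of the right pointer; as the left one, for the right pad.
- left_mark (a point): Centre of the left marker: a brass block, 24 mm wide and 10 mm high, that sits round the left scale strip right behind the pointer's tip (about 8 mm off horizontally). The pointer is level with the marker when the tip is within the marker's height (5 mm up or down of this point).
- right_mark (a point): Centre of the right marker, likewise.
- marker_left (a joint): Slide of the left marker, m: how far its centre stands below the left pointer's rest level. Set between 0.015 and 0.025; stays by friction; must not be moved.
- marker_right (a joint): Slide of the right marker, likewise.
- tilt_left (a joint): Tilt of the plate at the left corner, rad: 0 at rest (up against its stop), grows as the left pad is pressed, hard stop at 0.23. Spring: the pad needs about 2 N to start moving and about 0.46 N more for each mm, 6 to 10 N at the marker. Springs back to 0 by itself.
- tilt_right (a joint): Tilt of the plate at the right corner, likewise for the right pad. Pressing on the middle of one pad tilts only that corner.
- mirror: Round mirror in a black cell, 64 mm across, 8 mm high, in the middle of the plate, 72 mm from either pad (centre to centre). Origin: centre of its underside. Must not be touched.
- stopper1: Bystander, loose, must stay where it stands: small dark red rubber stopper, 29 mm wide, 22 mm high, close to the mount's far left side. Origin: centre of the underside.
- weigh_bottle0: Bystander, loose, must stay where it stands: small glass weighing bottle with a knob lid, 37 mm wide, 51 mm high, close to the mount's far right side. Origin: centre of the underside.
- stopper0: Bystander, loose, must stay where it stands: tan rubber stopper, 37 mm wide, 28 mm high, to the right. Origin: centre of the underside.
- petri_dish: Bystander, loose, must stay where it stands: glass dish, 64 mm wide, 17 mm high, to the right. Origin: centre of the underside.
- dropper_bottle1: Bystander, loose, must stay where it stands: amber dropper bottle, 38 mm wide, 109 mm high, to the right. Origin: centre of the underside.
- tweezers: Bystander, loose, must stay where it stands: tweezers, 120 x 14 x 9 mm, lying to the right near the bench's front edge. Origin: centre of the underside.

How it is judged:
On the way, in this order (a step that is already met when the one before it is completed fails the run):
1. the left pointer is held level with its marker by a press on the left pad, the right corner being up (z of left_tip in the frame of left_mark between -0.005 and 0.005 m and contact force between the fingers and left_pad above 1 N and value of joint tilt_right below 0.04 rad), for 0.8 s.
2. the left corner has sprung back up and the fingers are off the left pad (value of joint tilt_left below 0.02 rad and contact force between the fingers and left_pad below 0.2 N), for 0.1 s.
3. the right pointer is held level with its marker by a press on the right pad, the left corner being up (z of right_tip in the frame of right_mark between -0.005 and 0.005 m and contact force between the fingers and right_pad above 1 N and value of joint tilt_left below 0.04 rad), for 0.8 s.
At the end, for the whole second after the job is handed in: Both corners have been pressed to their markers (pointer tip within 5 mm of the marker's centre in height, 0.8 s), left before right, and are back up (tilt under 0.02 rad) and at rest; every bystander stands within 15 mm of its start (value of joint each of tilt_left, tilt_right below 0.02 rad and velocity of joint each of tilt_left, tilt_right below 0.05 rad/s and distance of each of stopper1, weigh_bottle0, stopper0, petri_dish, dropper_bottle1, tweezers from where it was at the start of the episode below 0.015 m); the robot touches nothing.
It fails at once if the left pointer is pushed on past its marker (tip more than 7.5 mm below the marker's centre) (z of left_tip in the frame of left_mark below -0.0075 m).
It fails at once if the right pointer is pushed on past its marker (tip more than 7.5 mm below the marker's centre) (z of right_tip in the frame of right_mark below -0.0075 m).
It fails at once if a marker is shifted by more than 3 mm (distance of any of left_mark, right_mark from where it was at the start of the episode above 0.003 m).
It fails at once if the mirror is touched (contact force between any of the arm, the fingers and mirror above 0.5 N).
It fails at once if a bystander is lifted, carried or pushed away (more than 15 mm) (distance of any of stopper1, weigh_bottle0, stopper0, petri_dish, dropper_bottle1, tweezers from where it was at the start of the episode above 0.015 m).
It also fails if it takes over 45 s, if anything falls off the work surface, if the arm or the gripper's body presses on something with over 40 N, if the wrist force passes 120 N, or if a joint passes its speed limit or range.

## Robot

A 7-joint arm with a two-finger parallel gripper is mounted at the origin on a cart in front of the work surface, level with it; the furniture and walls round the work are solid. World frame = base frame: x ahead of the robot, y to its left, z up, the work surface at z = 0. Lengths are in m, angles in rad, forces in N, time in s.
With the tool pointing down it reaches from about 0.4 to 0.925 m from the base axis. Payload 4.1 kg.
Tool frame: the origin (TCP) lies midway between the tips of the shut fingers; the grasp point (between the pads) lies 19 mm behind it; z points along the fingers, y is the line along which they close (so a half turn about z gives the same grasp; the last joint's range is limited). The gripper opens to 85 mm and grips with 20 to 120 N. Pads are 22 mm wide; open, the fingers measure 114 mm over their backs; the gripper's body (76 mm by 85 mm) begins 54 mm behind the grasp point. The pads swing forward as they close: fully open they stand 13 mm farther back than shut.
Start: joints at [1.14, 0.398, 0.045, 1.537, -0.019, 1.207, -0.051], TCP at [0.212, -0.615, 0.231] pointing down, gripper open.
Joint ranges: [-2.82, 2.82], [-0.49, 2.23], [-1.37, 1.46], [0, 2.46], [-1.36, 4.5], [0.23, 2], [-2.94, 2.94]. Speed limits (rad/s): [2.57, 2.57, 3.14, 3.14, 3.14, 3.14, 3.14].

## Interface

Orientations are given as a unit quaternion [x, y, z, w].
In Python, from bench import ctrl gives the robot as it stands.
- The arm moves only by the shell command python3 -m handwheel 'ROWS' [FORCE]. ROWS is JSON, a list of rows, each a list of 7 numbers: the opening in per cent of the stroke, from 0 (shut) to 100 (fully open), then the shift along the tool's x, y, z in mm, then the turn, a rotation vector about the tool's x, y, z in rad. A call has exactly 8 rows; each row is the pose to reach, as a shift and turn from the pose commanded when the call began, along the tool's axes at that moment; what a row does not reach only later rows make up. A row lasts 1/10 s, in which the tool goes at most 50 mm and 8.59 degrees, less where a joint would pass 70% of its speed; a pose out of reach is approached as far as the arm can. A call with a gripper value outside its range is refused whole. The fingers move at their own pace and stop on an object; FORCE is the grip in N (left out, the last holds). Time passes only in rows, so rows that repeat a pose let the fingers close, or fill a call up. It gives the time, the measured TCP pose, the force and the opening at its end, in the units of the state.
- ctrl.sense(): the state, without advancing time (a new reading comes with each control period).
- ctrl.snapshot(name): name is "side" or "top" or "wrist"; returns the picture (480x640x3 uint8, red, green, blue); there is no depth.
- ctrl.camera_model(name): a dict with "intrinsics" (3x3 intrinsics, pixels), "eye" and "orientation" of the camera in the world; the wrist camera has in their place "tool_from_camera" (4x4, takes a point from camera to tool coordinates, whose origin is the TCP and whose axes are the flange's). Camera axes: x right, y down, z forward; pixel columns grow to the right and rows downward; lengths in m; the calibration is good to about 2 mm. The wrist camera is an equidistant fisheye: a pixel r from the principal point sees the ray r / f radians off the axis. A picture is of the moment at which its call begins: read the wrist's pose just before it. camera_model takes no time and is no camera call.
- ctrl.sign_off(): hands the job in, once; it reports no verdict.
Trained networks look in the newest picture that a camera, given by its name, has taken for a name from the list of things; names that differ only in an ending like _2 or _b are one class to them, and where a whole thing is asked for, a point or a joint stands for the part that bears it (a point fixed in the world has none). Each returns a list of dicts, best first, with "p" (0 to 1); they miss things now and then, are a little off and sometimes report something else, mostly with a low value. They report only what shows in the picture. A call takes as long as a camera call.
- ctrl.silhouettes(target, camera): "mask" (480x640 bool, what is visible of it) and "location" ([row, column] in pixels, amid what is visible of it).
The state is a dict: "clock": time; "qpos": joint angles; "dq": joint speeds; "joint_torque": joint torques, N m; "ee_pos": TCP position; "ee_rot": TCP orientation; "ft_force": force on the tool from outside, world axes, zero at the start; "wrist_torque": the same for the moment, N m; "width": finger opening in m.
Only numpy, scipy, OpenCV 4.12 (cv2) and the standard library are available. Lean on these libraries where they do the work, as an engineer would, in place of code of your own. Each camera call takes 0.05 s, during which the arm holds its last target. There are 200 camera calls.

## Working session

There is one attempt and no reset: what is moved stays moved. The work goes in short steps, Python scripts to look and compute and a shell command to move; the robot and the scene stay as the last step left them, time stands still between calls to the robot, and variables do not carry over. Pictures are saved under pics/ and viewed, on a budget of 10 in all, crops included, one or two more only if the job needs it, and the job is handed in when it is done.

```bash
mkdir -p pics; python3 - <<'E'
from bench import ctrl
import cv2,numpy as np
s=ctrl.sense();print({k:np.round(v,3).tolist() for k,v in s.items()})
ims=[]
for c in("side","top"):
    m=ctrl.camera_model(c);print(c,{k:np.round(v,3).tolist() for k,v in m.items()})
    im=ctrl.snapshot(c);cv2.imwrite(f"pics/{c}0.png",im[:,:,::-1])
    for t in("left_pad","right_pad","mirror","marker_left","marker_right","mount","left_tip"):
        for r in ctrl.silhouettes(t,c)[:2]:
            print(c,t,round(r["p"],2),np.round(r["location"],1).tolist(),int(r["mask"].sum()))
print(ctrl.camera_model("wrist"))
E
```

```text
{'clock': 0.0, 'qpos': [1.14, 0.399, 0.045, 1.538, -0.019, 1.207, -0.051], 'dq': [-0.001, 0.002, -0.001, 0.0, 0.0, -0.0, -0.0], 'joint_torque': [-0.0, -47.513, 1.364, -25.422, 0.011, 0.009, -0.0], 'ee_pos': [0.212, -0.614, 0.23], 'ee_rot': [0.986, 0.165, -0.0, -0.001], 'ft_force': [-0.561, -1.23, -0.05], 'wrist_torque': [-0.068, 0.026, -0.022], 'width': 0.085}
side {'intrinsics': [[516.321, 0.0, 316.668], [0.0, 516.321, 239.128], [0.0, 0.0, 1.0]], 'eye': [0.445, -0.998, 0.629], 'orientation': [0.888, -0.008, 0.012, -0.459]}
side left_pad 0.63 [233.2, 361.8] 71
side right_pad 0.58 [274.9, 328.2] 108
side mirror 0.92 [251.4, 345.7] 662
side mirror 0.25 [258.7, 342.4] 3079
side marker_left 0.62 [298.2, 294.0] 76
side marker_right 0.62 [280.0, 335.1] 6846
side marker_right 0.38 [299.0, 295.9] 82
side mount 0.86 [279.4, 334.6] 6913
side left_tip 0.68 [257.3, 342.5] 3244
top {'intrinsics': [[502.869, 0.0, 321.818], [0.0, 502.869, 229.577], [0.0, 0.0, 1.0]], 'eye': [0.246, -0.255, 1.231], 'orientation': [-0.697, 0.711, -0.057, 0.075]}
top left_pad 0.48 [194.3, 304.8] 89
top right_pad 0.6 [223.2, 357.2] 80
top right_pad 0.45 [217.8, 461.8] 183
top mirror 0.97 [207.9, 330.9] 556
top mirror 0.49 [176.8, 309.9] 118
top marker_left 0.66 [175.2, 312.3] 149
top mount 0.83 [210.9, 329.5] 4071
top left_tip 0.67 [206.2, 331.9] 2831
{'intrinsics': array([[371.64829954,   0.        , 323.59889202],
       [  0.        , 371.64829954, 236.82231502],
       [  0.        ,   0.        ,   1.        ]]), 'tool_from_camera': array([[ 3.73472982e-06, -9.46127010e-01, -3.23795741e-01,
         8.46661733e-02],
       [ 9.99999671e-01,  2.66153136e-04, -7.66161845e-04,
         5.72502162e-05],
       [ 8.11065667e-04, -3.23795631e-01,  9.46126699e-01,
        -1.42910304e-01],
       [ 0.00000000e+00,  0.00000000e+00,  0.00000000e+00,
         1.00000000e+00]])}
```

```bash
cat > h.py <<'E'
import numpy as np,cv2
from bench import ctrl
from scipy.spatial.transform import Rotation as R
def ray(c,rc):
    m=ctrl.camera_model(c);K=m["intrinsics"]
    d=R.from_quat(m["orientation"]).apply([(rc[1]-K[0,2])/K[0,0],(rc[0]-K[1,2])/K[1,1],1])
    return np.array(m["eye"]),d
def atz(c,rc,z):
    e,d=ray(c,rc);return e+d*(z-e[2])/d[2]
def tri(rays):
    A=0;b=0
    for e,d in rays:
        d=d/np.linalg.norm(d);P=np.eye(3)-np.outer(d,d);A=A+P;b=b+P@e
    return np.linalg.solve(A,b)
E
python3 - <<'E'
from h import *
a=cv2.imread("pics/top0.png")[140:290,250:450];b=cv2.imread("pics/side0.png")[190:340,240:440]
f=lambda i:cv2.resize(i,None,fx=4,fy=4,interpolation=cv2.INTER_CUBIC)
cv2.imwrite("pics/t1.png",f(a));cv2.imwrite("pics/s1.png",f(b))
for n,t,s in(("L",(194.3,304.8),(233.2,361.8)),("R",(223.2,357.2),(274.9,328.2)),("mir",(207.9,330.9),(251.4,345.7))):
    print(n,atz("top",t,.076),atz("side",s,.076),tri([ray("top",t),ray("side",s)]))
E
```

```text
L [ 0.55138222 -0.18749957  0.076     ] [ 0.55787382 -0.19962603  0.076     ] [ 0.55692775 -0.18677109  0.06627953]
R [ 0.47870116 -0.30953124  0.076     ] [ 0.48903866 -0.32290622  0.076     ] [ 0.48560472 -0.30972626  0.06402487]
mir [ 0.51684926 -0.24874506  0.076     ] [ 0.52335769 -0.25680442  0.076     ] [ 0.52144806 -0.24851138  0.06901463]
```

View pics/t1.png

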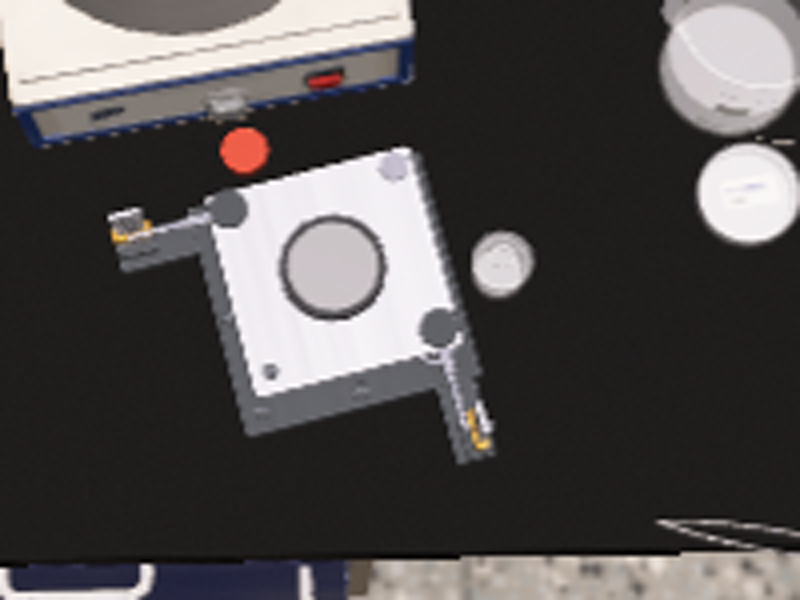

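View pics/s1.png

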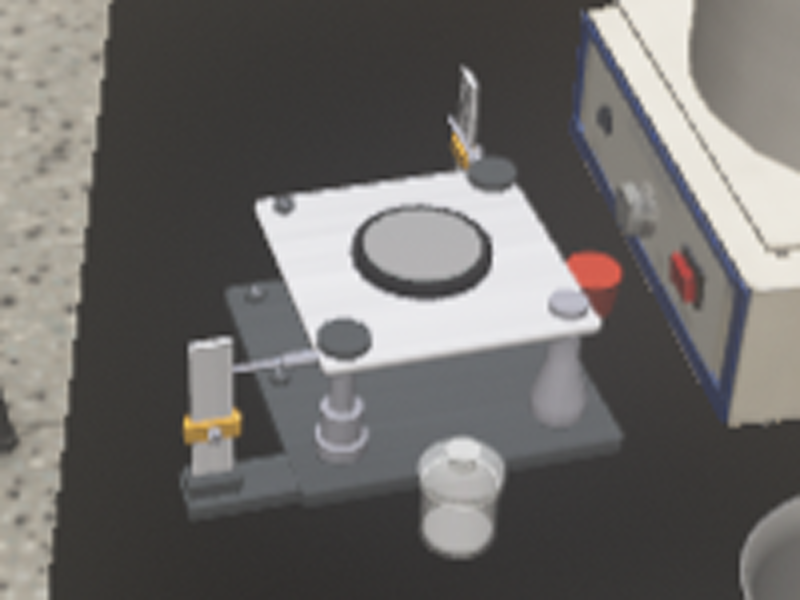

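Top view: left pad at about (row 192, col 307), right pad (222, 360). Red stopper is next to the left pad, a hot plate beyond it. Side view: left pad (233, 363), right pad (274.5, 326), right marker (297, 293) low on its strip. The network centres are 2–3 px off these, so I refine from the pixels.

```bash
python3 - <<'E'
from h import *
P={"L":((192.3,307.2),(233,363)),"R":((222,360),(274.5,326)),"mir":((206.8,333),(250.5,346)),"piv":((181.5,348),(265.5,382)),
"stirTop":((151.2,352.5),(262.5,426)),"stirBot":((160,353),(295,421)),"mkL":((197.5,282.5),(228,355)),"mkR":((248,370),(296.7,293))}
for n,(t,s) in P.items(): print(n,np.round(tri([ray("top",t),ray("side",s)]),4),np.round(atz("top",t,.076),4),np.round(atz("side",s,.076),4))
print(R.from_quat(ctrl.sense()["ee_rot"]).as_matrix().round(3))
E
```

```text
L [ 0.5593 -0.1929  0.0713] [ 0.5561 -0.1933  0.076 ] [ 0.5602 -0.199   0.076 ]
R [ 0.4841 -0.3163  0.071 ] [ 0.4814 -0.3162  0.076 ] [ 0.4854 -0.3218  0.076 ]
mir [ 0.522  -0.2536  0.075 ] [ 0.5194 -0.2537  0.076 ] [ 0.5241 -0.2541  0.076 ]
piv [ 0.5835 -0.2909  0.0698] [ 0.5803 -0.2907  0.076 ] [ 0.5834 -0.2982  0.076 ]
stirTop [ 0.6552 -0.3032  0.0852] [ 0.6556 -0.3035  0.076 ] [ 0.6616 -0.2904  0.076 ]
stirBot [ 0.656  -0.3067  0.0145] [ 0.6335 -0.3041  0.076 ] [ 0.6366 -0.3754  0.076 ]
mkL [ 0.5533 -0.1309  0.0415] [ 0.5448 -0.1344  0.076 ] [ 0.5465 -0.1821  0.076 ]
mkR [ 0.427  -0.3395  0.0418] [ 0.4195 -0.3374  0.076 ] [ 0.4303 -0.3773  0.076 ]
[[ 0.945  0.326  0.   ]
 [ 0.326 -0.945 -0.   ]
 [-0.     0.    -1.   ]]
```

```bash
python3 -m handwheel '[[0,30,-18,0,0,0,0.1],[0,70,-42,0,0,0,0.22],[0,110,-67,0,0,0,0.34],[0,150,-92,0,0,0,0.48],[0,190,-117,0,0,0,0.62],[0,230,-142,0,0,0,0.76],[0,270,-167,0,0,0,0.9],[0,300,-185,0,0,0,1.0]]' 20; python3 - <<'E'
from h import *
s=ctrl.sense();M=R.from_quat(s["ee_rot"]).as_matrix();print(s["ee_pos"].round(3) if hasattr(s["ee_pos"],"round") else s["ee_pos"],s["qpos"],s["ft_force"])
T=np.array([.559,-.194,.125]);print(M.T@(T-s["ee_pos"])*1000, "yaw",np.degrees(np.arctan2(M[1,0],M[0,0])))
E
```

```text
clock: 1.6
ee_pos: [0.4368, -0.3394, 0.2316]
ee_rot: [0.944, -0.329, 0.0, -0.0]
ft_force: [-0.0, -0.0, -0.8]
width: -0.0002
[ 0.437 -0.339  0.232] [ 0.56509282  0.22511531  0.02189684  1.77111546 -0.00604609  1.14468162
 -1.65311185] [-7.97210545e-03 -4.08760250e-04 -8.38856672e-01]
[   5.15140769 -189.82520581  106.73477126] yaw -38.45969669483985
```

```bash
python3 -m handwheel '[[0,1,-35,0,0,0,0.1],[0,2,-75,0,0,0,0.22],[0,4,-115,20,0,0,0.34],[0,5,-150,45,0,0,0.46],[0,5,-175,70,0,0,0.58],[0,5,-190,95,0,0,0.655],[0,5,-190,107,0,0,0.655],[0,5,-190,107,0,0,0.655]]'; python3 - <<'E'
from h import *
s=ctrl.sense();im=ctrl.snapshot("wrist");cv2.imwrite("pics/w1.png",im[:,:,::-1]);np.savez("w1.npz",p=s["ee_pos"],q=s["ee_rot"])
for t in("left_pad","marker_left","mirror","right_pad","left_tip"):
    for r in ctrl.silhouettes(t,"wrist")[:2]:print(t,round(r["p"],2),np.round(r["location"],1),r["mask"].sum())
E
```

```text
clock: 2.4
ee_pos: [0.5551, -0.196, 0.1225]
ee_rot: [0.79, -0.614, -0.002, 0.001]
ft_force: [0.1, -0.0, -0.8]
width: -0.0001
left_pad 0.91 [271.7 314. ] 1311
marker_left 0.34 [173.8 397.4] 47433
mirror 0.77 [186.3 408.7] 10680
right_pad 0.84 [ 97.6 504.9] 1337
left_tip 0.78 [172.6 399. ] 47005
```

View pics/w1.png

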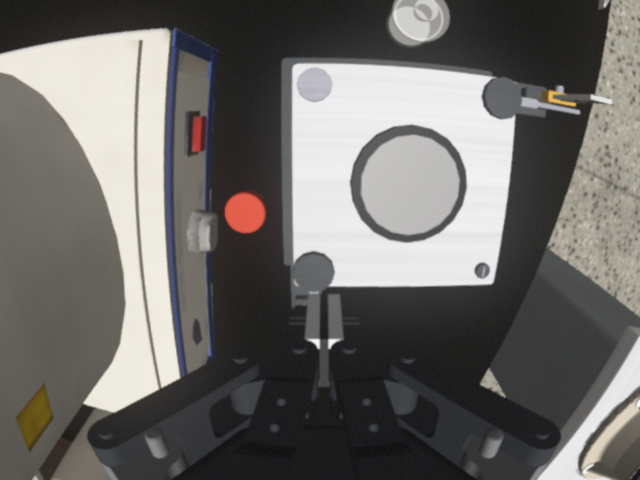

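Wrist view: left pad at (272, 314) just ahead of the shut fingertips, right strip with its brass marker at (97, 560). The fingers hide the left strip. I'll go round to the robot side to see the left marker.

```bash
cat >> h.py <<'E'
def wray(rc,s):
    m=ctrl.camera_model("wrist");K=m["intrinsics"];T=m["tool_from_camera"]
    v=np.array([rc[1]-K[0,2],rc[0]-K[1,2]]);r=np.hypot(*v);a=r/K[0,0]
    d=np.r_[v/r*np.sin(a),np.cos(a)];Q=R.from_quat(s["q"]).as_matrix()
    return s["p"]+Q@T[:3,3],Q@T[:3,:3]@d
def watz(rc,s,z):
    e,d=wray(rc,s);return e+d*(z-e[2])/d[2]
def wproj(X,s):
    m=ctrl.camera_model("wrist");K=m["intrinsics"];T=m["tool_from_camera"];Q=R.from_quat(s["q"]).as_matrix()
    c=T[:3,:3].T@(Q.T@(np.asarray(X)-s["p"])-T[:3,3]);a=np.arctan2(np.hypot(c[0],c[1]),c[2]);u=c[:2]/np.hypot(c[0],c[1])*a*K[0,0]
    return np.array([K[1,2]+u[1],K[0,2]+u[0]])
E
python3 - <<'E'
from h import *
s=np.load("w1.npz")
L=watz((271.7,314),s,.076);Rr=watz((97.6,504),s,.076);print(L,Rr,np.linalg.norm(L-Rr),"mir",watz((184,410),s,.082),"piv",watz((84,314),s,.076))
Q=R.from_quat(s["q"]).as_matrix()
print(Q.T@(np.array([.395,-.13,.05])-s["p"])*1000,Q.T@(np.array([.395,-.13,.16])-s["p"])*1000)
E
```

```text
[ 0.56060845 -0.19228592  0.076     ] [ 0.48579759 -0.31450824  0.076     ] 0.1433002448076244 mir [ 0.52536219 -0.25404243  0.082     ] piv [ 0.58495927 -0.29025271  0.076     ]
[-103.34781975  138.511268     73.23548335] [-103.49788413  138.95615866  -36.76351462]
```

```bash
python3 -m handwheel '[[0,-5,5,-25,0,0,-0.12],[0,-15,25,-37,0,0,-0.25],[0,-30,50,-37,0,0,-0.39],[0,-50,75,-37,0,0,-0.53],[0,-70,100,-37,0,0,-0.67],[0,-90,120,-37,0,0,-0.81],[0,-103,135,-20,0,0,-0.95],[0,-103,139,0,0,0,-1.05]]'; python3 -m handwheel '[[0,0,0,10,0,0,-0.13],[0,0,0,30,0,0,-0.27],[0,0,0,50,0,0,-0.41],[0,0,0,65,0,0,-0.52],[0,0,0,73,0,0,-0.52],[0,0,0,73,0,0,-0.52],[0,0,0,73,0,0,-0.52],[0,0,0,73,0,0,-0.52]]'; python3 - <<'E'
from h import *
s=ctrl.sense();im=ctrl.snapshot("wrist");np.savez("w2.npz",p=s["ee_pos"],q=s["ee_rot"])
cv2.imwrite("pics/w2full.png",im[:,:,::-1])
s=np.load("w2.npz");r,c=wproj([.545,-.131,.05],s);print(r,c);r0=int(max(0,min(r-75,330)));c0=int(max(0,min(c-100,440)));print(r0,c0)
cv2.imwrite("pics/w2.png",cv2.resize(im[r0:r0+150,c0:c0+200,::-1],None,fx=4,fy=4,interpolation=cv2.INTER_CUBIC))
E
```

```text
clock: 3.5
ee_pos: [0.3956, -0.1297, 0.1253]
ee_rot: [0.991, -0.133, 0.001, 0.0]
ft_force: [-0.1, -0.5, 0.0]
width: 0.0003
clock: 4.3
ee_pos: [0.3976, -0.1304, 0.0522]
ee_rot: [0.992, 0.123, 0.001, 0.001]
ft_force: [0.6, 0.0, -0.7]
width: 0.0001
-22.15195732826359 416.46743685464054
0 316
```

View pics/w2.png

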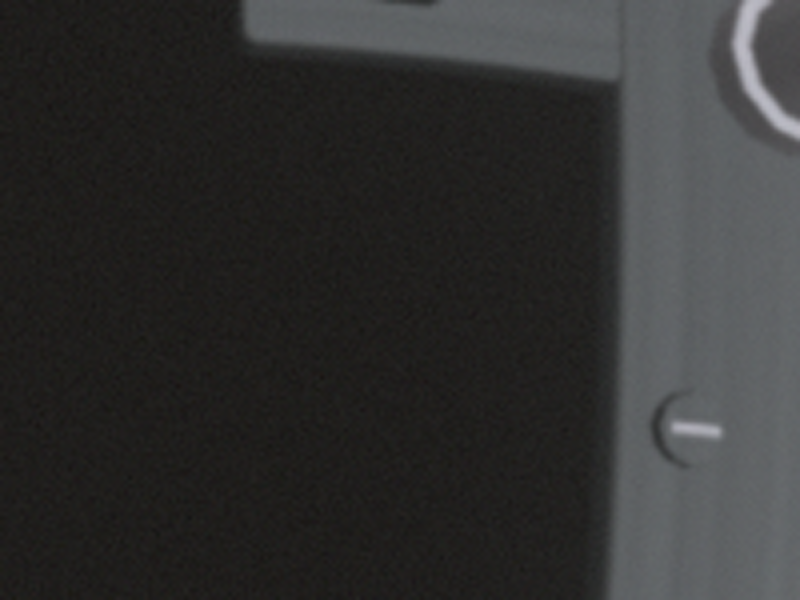

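The wrist camera looks too steeply (only the base arm at (0–18, 380) shows). I tilt the tool about its y.

```bash
python3 -m handwheel '[[0,8,0,0,0,0.1,0],[0,16,0,0,0,0.2,0],[0,24,0,0,0,0.3,0],[0,30,0,0,0,0.4,0],[0,30,0,0,0,0.4,0],[0,30,0,0,0,0.4,0],[0,30,0,0,0,0.4,0],[0,30,0,0,0,0.4,0]]'; python3 - <<'E'
from h import *
s=ctrl.sense();im=ctrl.snapshot("wrist");np.savez("w2.npz",p=s["ee_pos"],q=s["ee_rot"])
cv2.imwrite("pics/w2full.png",im[:,:,::-1])
s=np.load("w2.npz");r,c=wproj([.545,-.131,.05],s);print(r,c);r0=int(max(0,min(r-75,330)));c0=int(max(0,min(c-100,440)));print(r0,c0)
cv2.imwrite("pics/w3.png",cv2.resize(im[r0:r0+150,c0:c0+200,::-1],None,fx=4,fy=4,interpolation=cv2.INTER_CUBIC))
E
```

```text
clock: 5.15
ee_pos: [0.4268, -0.1228, 0.0519]
ee_rot: [0.972, 0.121, 0.198, -0.024]
ft_force: [-0.9, -0.0, 0.4]
width: 0.0
80.35452688194522 397.7765074773963
5 297
```

View pics/w3.png

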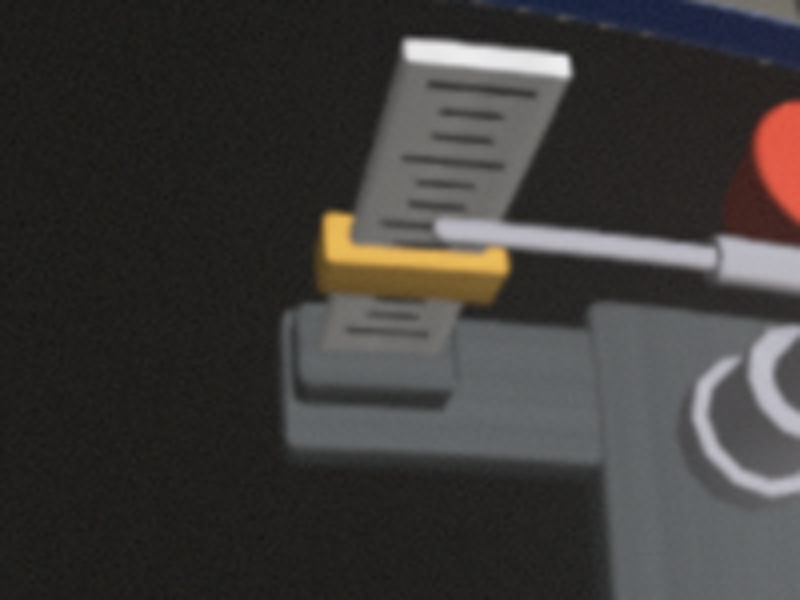

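```bash
python3 - <<'E'
from h import *
s=np.load("w2.npz")
g=lambda x,y:(5+y/4,297+x/4)
tip=watz(g(437,230),s,.066);print("tip",tip, "rest expected .546 -.132")
n=np.array([.97,.24,0])
def pl(rc,off):
    e,d=wray(rc,s);return e+d*(n@(tip-e)+off)/(n@d)
for off in(.002,.004,.006):
    print(off,{k:pl(g(*v),off).round(4).tolist() for k,v in dict(tl=(318,257),tr=(508,272),bl=(316,290),br=(497,304),topmid=(412,264)).items()})
print("strip top",pl(g(485,65),.008),"base strip", pl(g(390,345),.008))
# back-edge: top face back corners (325,212)
print("top-left-back at z .05",watz(g(325,213),s,.05),"front",watz(g(318,257),s,.05))
Q=R.from_quat(s["q"]).as_matrix();print(s["p"])
E
```

```text
tip [ 0.54657932 -0.13180595  0.066     ] rest expected .546 -.132
0.002 {'tl': [0.5455, -0.1193, 0.0544], 'tr': [0.5514, -0.1428, 0.0538], 'bl': [0.5458, -0.1201, 0.0458], 'br': [0.5515, -0.1435, 0.0449], 'topmid': [0.5484, -0.1308, 0.054]}
0.004 {'tl': [0.5476, -0.1193, 0.051], 'tr': [0.5536, -0.1434, 0.0503], 'bl': [0.5478, -0.1202, 0.0421], 'br': [0.5537, -0.1441, 0.0413], 'topmid': [0.5505, -0.1311, 0.0505]}
0.006 {'tl': [0.5497, -0.1194, 0.0475], 'tr': [0.5558, -0.1439, 0.0468], 'bl': [0.5499, -0.1203, 0.0385], 'br': [0.5559, -0.1447, 0.0376], 'topmid': [0.5527, -0.1314, 0.0471]}
strip top [ 0.55467141 -0.13117817  0.08866869] base strip [ 0.55513585 -0.13305526  0.01888385]
top-left-back at z .05 [ 0.55508579 -0.11890785  0.05      ] front [ 0.54821401 -0.1193509   0.05      ]
[ 0.42677554 -0.12282603  0.0518708 ]
```

Tip measures (0.5466, −0.1318), as expected. The left marker centre is at z ≈ 0.0455, so about 20 mm below rest.

```bash
cat >> h.py <<'E'
def rel(T,yaw):
    s=ctrl.sense();Q=R.from_quat(s["ee_rot"]);y=np.radians(yaw)
    W=R.from_matrix(np.c_[[np.cos(y),np.sin(y),0],[np.sin(y),-np.cos(y),0],[0,0,-1]])
    print("shift",(Q.inv().apply(np.array(T)-s["ee_pos"])*1000).round(1),"turn",(Q.inv()*W).as_rotvec().round(3))
E
python3 -c "
from h import *
rel([.427,-.123,.13],14);rel([.46,-.14,.13],-20);rel([.5605,-.1925,.11],-76)"
```

```text
shift [ 30.7   0.5 -71.9] turn [ 0.    -0.401  0.004]
shift [ 56.3  25.  -61.1] turn [-0.119 -0.389  0.589]
shift [126.3 100.6  -9.6] turn [-0.314 -0.315  1.552]
```

```bash
python3 -m handwheel '[[0,6,0,-25,0,-0.06,0],[0,20,0,-50,0,-0.18,0],[0,31,0,-72,0,-0.3,0],[0,31,0,-72,0,-0.4,0],[0,36,5,-70,-0.03,-0.4,0.14],[0,42,12,-67,-0.06,-0.395,0.28],[0,48,18,-64,-0.085,-0.392,0.42],[0,56,25,-61,-0.119,-0.389,0.56]]'; python3 -c "
from h import *
rel([.5605,-.1925,.11],-76)"
```

```text
clock: 6.0
ee_pos: [0.4594, -0.1402, 0.1293]
ee_rot: [0.987, -0.163, 0.0, 0.003]
ft_force: [-0.6, 0.0, 0.1]
width: -0.0001
shift [112.5  17.   19.6] turn [ 0.005 -0.004  0.999]
```

```bash
python3 -m handwheel '[[0,20,3,0,0,0,0.14],[0,45,6,0,0,0,0.28],[0,70,10,0,0,0,0.42],[0,95,14,5,0,0,0.56],[0,112,17,10,0,0,0.7],[0,112,17,15,0,0,0.84],[0,112,17,20,0.005,-0.004,0.98],[0,112,17,20,0.005,-0.004,0.999]]'; python3 -m handwheel '[[0,0,0,0,0,0,0],[0,0,0,0,0,0,0],[0,0,0,5,0,0,0],[0,0,0,10,0,0,0],[0,0,0,15,0,0,0],[0,0,0,20,0,0,0],[0,0,0,24,0,0,0],[0,0,0,24,0,0,0]]'; python3 -c "
from h import *
rel([.5605,-.1925,.08],-76)"
```

```text
clock: 6.8
ee_pos: [0.5597, -0.1913, 0.1088]
ee_rot: [0.79, -0.613, -0.0, 0.0]
ft_force: [-0.3, 0.1, 0.4]
width: -0.0001
clock: 7.6
ee_pos: [0.5592, -0.1917, 0.0847]
ee_rot: [0.79, -0.613, -0.001, -0.0]
ft_force: [-0.3, 0.2, 0.7]
width: 0.0003
shift [ 1.1 -1.   4.7] turn [0.    0.001 0.006]
```

```bash
python3 -m handwheel '[[0,1,-1,3,0,0,0],[0,1,-1,5,0,0,0],[0,1,-1,7,0,0,0],[0,1,-1,9,0,0,0],[0,1,-1,11,0,0,0],[0,1,-1,12,0,0,0],[0,1,-1,12,0,0,0],[0,1,-1,12,0,0,0]]'
```

```text
clock: 8.4
ee_pos: [0.5612, -0.1924, 0.0739]
ee_rot: [0.79, -0.613, 0.0, -0.001]
ft_force: [-0.9, 1.5, 2.0]
width: 0.0001
```

```bash
python3 -m handwheel '[[0,0,0,2,0,0,0],[0,0,0,4,0,0,0],[0,0,0,6,0,0,0],[0,0,0,7,0,0,0],[0,0,0,8,0,0,0],[0,0,0,8,0,0,0],[0,0,0,8,0,0,0],[0,0,0,8,0,0,0]]'; python3 - <<'E'
from h import *
ims=[]
for c,r,k in(("side",205,320),("top",165,260)):
    im=ctrl.snapshot(c)[r:r+60,k:k+80,::-1];ims.append(cv2.resize(im,None,fx=5,fy=5,interpolation=cv2.INTER_CUBIC))
    n=[cv2.imread(f"pics/{c}0.png")[r:r+60,k:k+80]];ims.append(cv2.resize(n[0],None,fx=5,fy=5,interpolation=cv2.INTER_CUBIC))
cv2.imwrite("pics/p1.png",np.vstack([np.hstack(ims[:2]),np.hstack(ims[2:])]))
E
```

```text
clock: 9.2
ee_pos: [0.5614, -0.1921, 0.0661]
ee_rot: [0.79, -0.613, 0.0, -0.001]
ft_force: [-1.3, 1.7, 6.8]
width: 0.0001
```

View pics/p1.png

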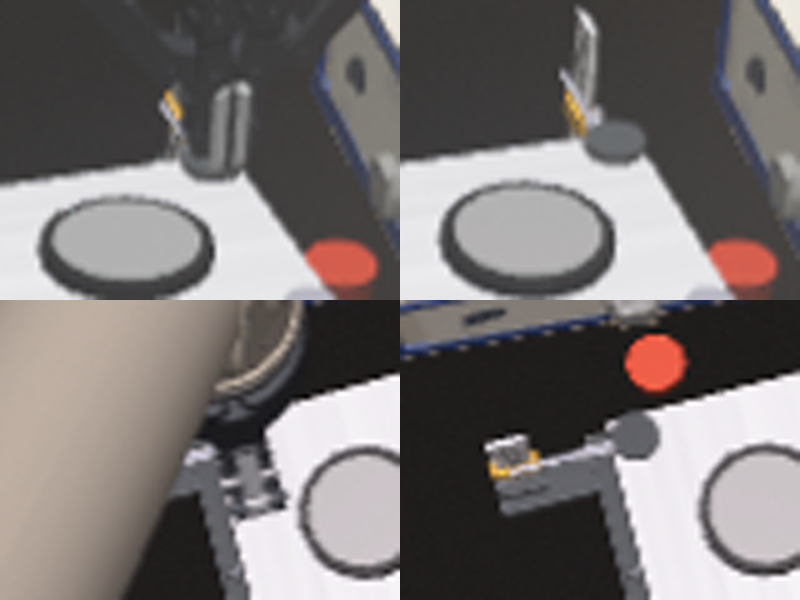

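Side view while pressed: the pointer tip sank about 5 px (≈12–13 mm). The kinematics give 15–17 mm. The target is 20, so I go 2.5 mm deeper, where both estimates fall inside the band.

```bash
python3 -m handwheel '[[0,0,0,1,0,0,0],[0,0,0,2,0,0,0],[0,0,0,2.5,0,0,0],[0,0,0,2.5,0,0,0],[0,0,0,2.5,0,0,0],[0,0,0,2.5,0,0,0],[0,0,0,2.5,0,0,0],[0,0,0,2.5,0,0,0]]'; python3 - <<'E'
from h import *
r,k=205,335
im=ctrl.snapshot("side");cv2.imwrite("pics/sidep.png",im[:,:,::-1])
o=cv2.imread("pics/side0.png")
f=lambda i:cv2.resize(i[r:r+50,k:k+33],None,fx=12,fy=12,interpolation=cv2.INTER_CUBIC)
cv2.imwrite("pics/p2.png",np.hstack([f(im[:,:,::-1]),f(o)]))
# expected side pixels for tip at sinks, and marker
m=ctrl.camera_model("side")
def pr(X):
    c=R.from_quat(m["orientation"]).inv().apply(np.array(X)-m["eye"]);q=m["intrinsics"]@c;q=q/q[2];return ((q[1]-r)*12,(q[0]-k)*12)
for z in(.066,.056,.051,.046,.041):print(z,np.round(pr([.5466,-.1318,z])))
print("mark",np.round(pr([.5545,-.1298,.0455])))
E
```

```text
clock: 10.1
ee_pos: [0.5615, -0.1921, 0.0638]
ee_rot: [0.79, -0.613, 0.0, -0.001]
ft_force: [-1.9, 1.8, 7.7]
width: 0.0001
0.066 [157. 211.]
0.056 [207. 208.]
0.051 [232. 206.]
0.046 [256. 205.]
0.041 [281. 203.]
mark [252. 250.]
```

View pics/p2.png

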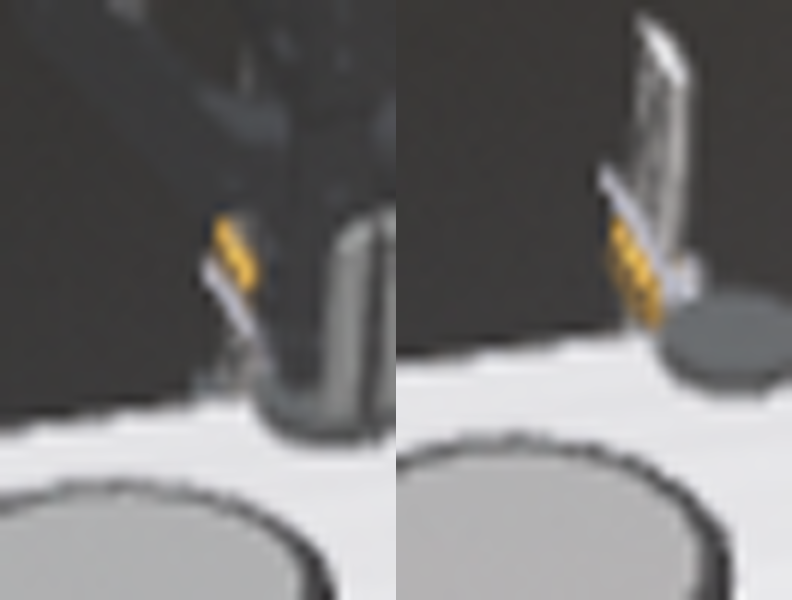

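The tip is now at row 260 of the crop against 170 at rest, so it sank 18.2 mm, inside the band around 20.5. I hold, then release.

```bash
H='[0,0,0,0.5,0,0,0]'; python3 -m handwheel '[[0,0,0,0.5,0,0,0],[0,0,0,0.5,0,0,0],[0,0,0,0.5,0,0,0],[0,0,0,0.5,0,0,0],[0,0,0,0.5,0,0,0],[0,0,0,0.5,0,0,0],[0,0,0,0.5,0,0,0],[0,0,0,0.5,0,0,0]]'; python3 -m handwheel '[[0,0,0,0,0,0,0],[0,0,0,0,0,0,0],[0,0,0,0,0,0,0],[0,0,0,0,0,0,0],[0,0,0,0,0,0,0],[0,0,0,0,0,0,0],[0,0,0,0,0,0,0],[0,0,0,0,0,0,0]]';  python3 -m handwheel '[[0,0,0,-2,0,0,0],[0,0,0,-4,0,0,0],[0,0,0,-7,0,0,0],[0,0,0,-10,0,0,0],[0,0,0,-14,0,0,0],[0,0,0,-25,0,0,0],[0,0,0,-50,0,0,0],[0,0,0,-60,0,0,0]]'; python3 -c "
from h import *
rel([.47,-.20,.13],-76);rel([.44,-.20,.10],-76)"
```

```text
clock: 10.95
ee_pos: [0.5615, -0.1921, 0.0633]
ee_rot: [0.79, -0.613, 0.0, -0.001]
ft_force: [-1.3, 2.2, 8.6]
width: -0.0002
clock: 11.75
ee_pos: [0.5615, -0.1921, 0.0633]
ee_rot: [0.79, -0.613, 0.0, -0.001]
ft_force: [-0.9, 3.5, 8.7]
width: -0.0003
clock: 12.55
ee_pos: [0.5621, -0.1935, 0.1246]
ee_rot: [0.79, -0.614, 0.002, -0.001]
ft_force: [0.6, -0.0, 1.0]
width: -0.0001
shift [-16.4  90.9  -5.7] turn [-0.004 -0.002  0.005]
shift [-23.9 120.   24.2] turn [-0.004 -0.002  0.005]
```

```bash
python3 -m handwheel '[[0,-8,40,-6,0,0,0],[0,-16,85,-6,0,0,0],[0,-24,125,-6,0,0,0],[0,-34,160,-3,0,0.1,0],[0,-34,160,8,0,0.2,0],[0,-34,160,20,0,0.3,0],[0,-34,160,30,0,0.4,0],[0,-34,160,30,0,0.45,0]]'; python3 - <<'E'
from h import *
s=ctrl.sense();print(s["ee_pos"],s["dq"].max());im=ctrl.snapshot("wrist");np.savez("w4.npz",p=s["ee_pos"],q=s["ee_rot"])
cv2.imwrite("pics/w4full.png",im[:,:,::-1])
s=np.load("w4.npz");r,c=wproj([.425,-.332,.05],s);print(r,c);r0=int(max(0,min(r-75,330)));c0=int(max(0,min(c-100,440)));print(r0,c0)
cv2.imwrite("pics/w4.png",cv2.resize(im[r0:r0+150,c0:c0+200,::-1],None,fx=4,fy=4,interpolation=cv2.INTER_CUBIC))
E
```

```text
clock: 13.35
ee_pos: [0.3928, -0.1962, 0.0856]
ee_rot: [0.783, -0.609, 0.092, 0.088]
ft_force: [0.9, 0.4, -0.6]
width: -0.0001
[ 0.3928032  -0.19618925  0.08556075] 1.79399931553445
40.611025146442614 327.23304837647817
0 227
```

View pics/w4.png

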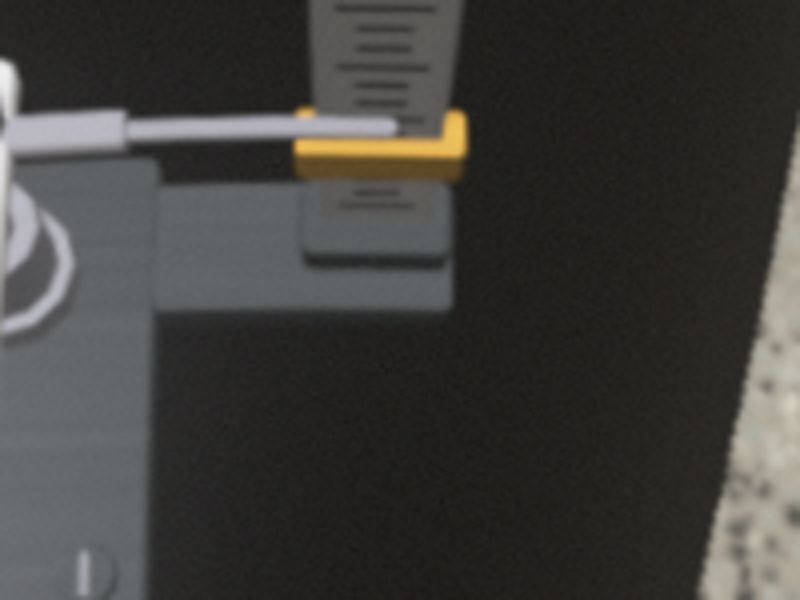

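Right pointer tip at (126, 395), marker at (115–178, 380) in the crop. The view is steep and the arm was still moving, so I take one more, tilted and settled.

```bash
python3 -m handwheel '[[0,0,0,0,0,0.08,0],[0,0,0,0,0,0.18,0],[0,0,0,0,0,0.25,0],[0,0,0,0,0,0.25,0],[0,0,0,0,0,0.25,0],[0,0,0,0,0,0.25,0],[0,0,0,0,0,0.25,0],[0,0,0,0,0,0.25,0]]'; python3 - <<'E'
from h import *
s=ctrl.sense();print(s["ee_pos"],abs(s["dq"]).max());im=ctrl.snapshot("wrist");np.savez("w4.npz",p=s["ee_pos"],q=s["ee_rot"])
cv2.imwrite("pics/w5full.png",im[:,:,::-1])
s=np.load("w4.npz");r,c=wproj([.425,-.332,.05],s);r0=int(max(0,min(r-60,330)));c0=int(max(0,min(c-80,440)));print(r0,c0)
cv2.imwrite("pics/w5.png",cv2.resize(im[r0:r0+120,c0:c0+160,::-1],None,fx=5,fy=5,interpolation=cv2.INTER_CUBIC))
E
```

```text
clock: 14.2
ee_pos: [0.3926, -0.1973, 0.0853]
ee_rot: [0.765, -0.595, 0.188, 0.162]
ft_force: [0.2, 0.7, -0.7]
width: 0.0001
[ 0.39258038 -0.19734725  0.08525792] 0.012919238796703798
21 245
```

View pics/w5.png

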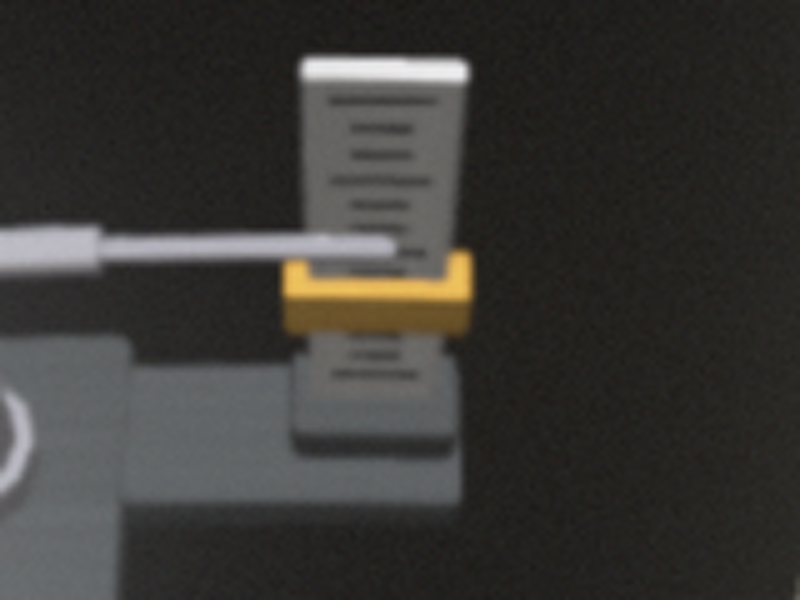

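```bash
python3 - <<'E'
from h import *
s=np.load("w4.npz")
g=lambda x,y:(21+y/5,245+x/5)
tip=watz(g(393,246),s,.066);print("tip",tip,"expected",np.array([.485,-.315])+.062*np.array([-.97,-.24]))
n=np.array([.24,-.97,0])
def pl(rc,off):
    e,d=wray(rc,s);return (e+d*(n@(tip-e)+off)/(n@d)).round(4).tolist()
for off in(.003,.0044,.006):print(off,[pl(g(*v),off) for v in((285,299),(470,299),(378,299),(378,332))])
print("strip top",pl(g(385,70),.008))
rel([.393,-.197,.13],-76);rel([.40,-.25,.15],-40);rel([.485,-.315,.11],14);print(s["p"],ctrl.sense()["qpos"].round(2))
E
```

```text
tip [ 0.42582244 -0.32944162  0.066     ] expected [ 0.42486 -0.32988]
0.003 [[0.4394, -0.3292, 0.0498], [0.4167, -0.3348, 0.0502], [0.428, -0.332, 0.0498], [0.4279, -0.332, 0.0419]]
0.0044 [[0.4398, -0.3305, 0.0477], [0.4169, -0.3362, 0.0481], [0.4283, -0.3334, 0.0477], [0.4282, -0.3334, 0.0397]]
0.006 [[0.4403, -0.332, 0.0453], [0.4171, -0.3378, 0.0457], [0.4287, -0.3349, 0.0453], [0.4285, -0.335, 0.0372]]
strip top [0.4291, -0.3369, 0.0895]
shift [ 21.2   0.6 -39.3] turn [ 0.025 -0.501  0.004]
shift [ 77.4   7.  -31.2] turn [ 0.181 -0.476 -0.611]
shift [132.2 -60.9  42.5] turn [ 0.412 -0.373 -1.531]
[ 0.39258038 -0.19734725  0.08525792] [-1.04  0.44  1.23  2.38  0.16  0.44 -2.91]
```

Right tip (0.426, −0.329) matches. The right marker centre is at z ≈ 0.0445, about 21 mm below rest. I go over the right pad at the same yaw, so the wrist camera sees the pointer beside it.

```bash
python3 -m handwheel '[[0,6,0,-15,0,-0.1,0],[0,14,0,-28,0.01,-0.22,0],[0,21,1,-39,0.015,-0.34,0],[0,21,1,-39,0.025,-0.45,0],[0,21,1,-39,0.025,-0.501,0.004],[0,21,1,-39,0.025,-0.501,0.004],[0,21,1,-39,0.025,-0.501,0.004],[0,21,1,-39,0.025,-0.501,0.004]]'; python3 -c "
from h import *
rel([.485,-.315,.10],-76);print(ctrl.sense()['qpos'].round(2))"
```

```text
clock: 15.05
ee_pos: [0.3925, -0.195, 0.1296]
ee_rot: [0.79, -0.614, 0.0, 0.001]
ft_force: [-0.7, 0.1, 0.0]
width: -0.0003
shift [139.1 -60.1  29.9] turn [ 0.002 -0.003  0.005]
[-0.51  0.23  0.99  2.15 -0.24  0.88 -2.27]
```

```bash
python3 -m handwheel '[[0,35,-15,0,0,0,0],[0,75,-32,0,0,0,0],[0,110,-48,0,0,0,0],[0,139,-60,5,0,0,0],[0,139,-60,20,0,0,0],[0,139,-60,30,0,0,0],[0,139,-60,30,0,0,0],[0,139,-60,30,0,0,0]]';python3 -c "
from h import *
rel([.485,-.315,.074],-76);print(ctrl.sense()['qpos'].round(2))"
```

```text
clock: 15.85
ee_pos: [0.4849, -0.3138, 0.0999]
ee_rot: [0.79, -0.613, -0.0, 0.001]
ft_force: [-0.1, -1.2, 0.2]
width: -0.0002
shift [ 1.1  0.2 25.9] turn [ 0.002 -0.001  0.006]
[-0.12  0.55  0.83  1.86 -0.49  0.95 -1.96]
```

```bash
python3 -m handwheel '[[0,1,0,6,0,0,0],[0,1,0,12,0,0,0],[0,1,0,17,0,0,0],[0,1,0,20,0,0,0],[0,1,0,22,0,0,0],[0,1,0,24,0,0,0],[0,1,0,26,0,0,0],[0,1,0,26,0,0,0]]'; python3 -m handwheel '[[0,0,0,2,0,0,0],[0,0,0,4,0,0,0],[0,0,0,6,0,0,0],[0,0,0,7,0,0,0],[0,0,0,8,0,0,0],[0,0,0,9,0,0,0],[0,0,0,9,0,0,0],[0,0,0,9,0,0,0]]'
```

```text
clock: 16.65
ee_pos: [0.4857, -0.3169, 0.0744]
ee_rot: [0.789, -0.614, 0.001, 0.002]
ft_force: [-0.2, 0.4, 3.4]
width: 0.0
clock: 17.45
ee_pos: [0.4855, -0.3172, 0.0658]
ee_rot: [0.789, -0.614, 0.001, 0.002]
ft_force: [-2.9, 0.7, 6.7]
width: -0.0001
```

```bash
python3 - <<'E'
from h import *
s=ctrl.sense();print(s["ee_pos"]);im=ctrl.snapshot("wrist");np.savez("w6.npz",p=s["ee_pos"],q=s["ee_rot"]);cv2.imwrite("pics/w6full.png",im[:,:,::-1])
s=np.load("w6.npz");r,c=wproj([.426,-.331,.05],s);r0=int(max(0,min(r-60,360)));c0=int(max(0,min(c-80,480)));print(r0,c0)
for z in (.066,.056,.051,.046,.041):
    q=wproj([.4258,-.3294,z],s);print(z,((q-[r0,c0])*5).round())
print("mark",((wproj([.4258+.24*.008,-.3294-.97*.008,.0445],s)-[r0,c0])*5).round())
cv2.imwrite("pics/w6.png",cv2.resize(im[r0:r0+120,c0:c0+160,::-1],None,fx=5,fy=5,interpolation=cv2.INTER_CUBIC))
E
```

```text
[ 0.48549571 -0.31718443  0.06575218]
234 367
0.066 [394. 448.]
0.056 [343. 417.]
0.051 [319. 402.]
0.046 [297. 388.]
0.041 [275. 374.]
mark [220. 394.]
```

View pics/w6.png

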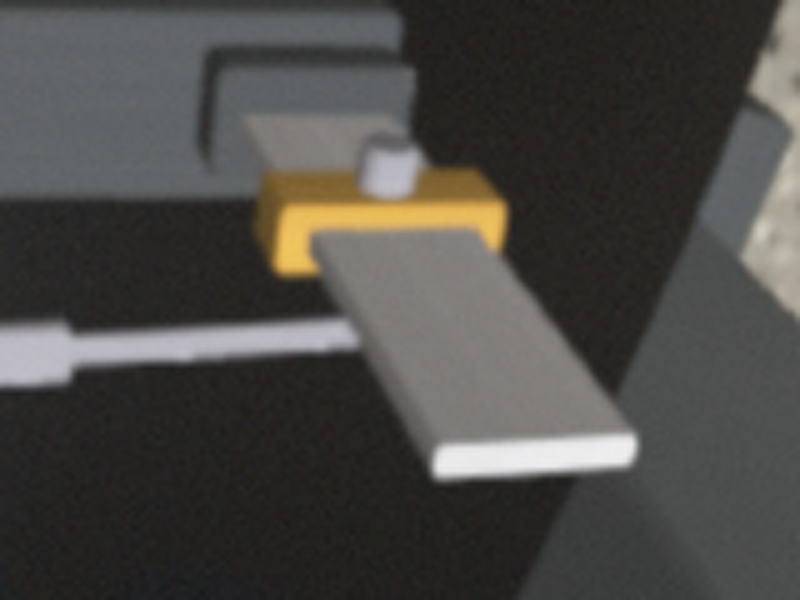

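Pointer line extrapolates to crop row 330 at the tip, a sink of about 12.8 mm. It needs about 21, so I go 3.7 mm deeper and measure the pointer row by code.

```bash
python3 -m handwheel '[[0,0,0,1,0,0,0],[0,0,0,2,0,0,0],[0,0,0,3,0,0,0],[0,0,0,3.7,0,0,0],[0,0,0,3.7,0,0,0],[0,0,0,3.7,0,0,0],[0,0,0,3.7,0,0,0],[0,0,0,3.7,0,0,0]]'; python3 - <<'E'
from h import *
s=ctrl.sense();im=ctrl.snapshot("wrist");np.savez("w7.npz",p=s["ee_pos"],q=s["ee_rot"]);cv2.imwrite("pics/w7full.png",im[:,:,::-1])
def tipz(im,f):
    s=np.load(f);best=[]
    g=im.mean(2)[234:354,367:527]
    for x in(25,35,45,55,60,65):
        col=g[44:85,x].copy();w=np.clip(col-90,0,None);best.append((x,44+(w*np.arange(len(w))).sum()/max(w.sum(),1)))
    b=np.array(best);p=np.polyfit(b[:,0],b[:,1],1);print(b[:,1].round(1))
    zs=np.linspace(.035,.066,63);e=[]
    for z in zs:
        q=wproj([.4258,-.3294,z],s)-[234,367];e.append(q[0]-np.polyval(p,q[1]))
    print("tip z",zs[np.argmin(np.abs(e))])
tipz(cv2.imread("pics/w6full.png"),"w6.npz");tipz(im,"w7.npz")
E
```

```text
clock: 18.3
ee_pos: [0.4856, -0.3173, 0.0623]
ee_rot: [0.789, -0.614, 0.001, 0.001]
ft_force: [-2.5, 0.9, 8.9]
width: -0.0001
[69.1 68.7 67.7 59.6 55.3 58.1]
tip z 0.03950000000000001
[68.4 67.7 66.9 66.1 55.2 55.8]
tip z 0.037000000000000005
```

Brass pixels polluted that fit. I redo it off-line with rows below the marker only.

```bash
python3 - <<'E'
from h import *
def tipz(n):
    im=cv2.imread(f"pics/{n}full.png");s=np.load(n+".npz");b=[]
    g=im[:,:,0].astype(float)[234:354,367:527]
    for x in range(20,66,5):
        w=np.clip(g[57:80,x]-90,0,None);b.append((x,57+(w*np.arange(len(w))).sum()/max(w.sum(),1)))
    b=np.array(b);print(b[:,1].round(1));p=np.polyfit(b[:,0],b[:,1],1)
    zs=np.linspace(.035,.066,63)
    e=[(lambda q:q[0]-np.polyval(p,q[1]))(wproj([.4258,-.3294,z],s)-[234,367]) for z in zs]
    print("tip z",zs[np.argmin(np.abs(e))])
tipz("w6");tipz("w7")
E
```

```text
[69.3 69.1 68.8 68.7 68.2 67.8 67.5 67.2 66.9 66.6]
tip z 0.053000000000000005
[69.  68.4 68.  67.7 67.5 66.9 66.4 66.1 65.7 65.1]
tip z 0.0475
```

Tip z is 0.0475 against marker 0.0445. I go 1 mm deeper to centre it, hold, then release.

```bash
python3 -m handwheel '[[0,0,0,0.5,0,0,0],[0,0,0,1,0,0,0],[0,0,0,1,0,0,0],[0,0,0,1,0,0,0],[0,0,0,1,0,0,0],[0,0,0,1,0,0,0],[0,0,0,1,0,0,0],[0,0,0,1,0,0,0]]'; python3 -m handwheel '[[0,0,0,0,0,0,0],[0,0,0,0,0,0,0],[0,0,0,0,0,0,0],[0,0,0,0,0,0,0],[0,0,0,0,0,0,0],[0,0,0,0,0,0,0],[0,0,0,0,0,0,0],[0,0,0,0,0,0,0]]'; python3 - <<'E'
from h import *
s=ctrl.sense();im=ctrl.snapshot("wrist");np.savez("w8.npz",p=s["ee_pos"],q=s["ee_rot"]);cv2.imwrite("pics/w8full.png",im[:,:,::-1])
s=np.load("w8.npz");b=[];g=im[:,:,2].astype(float)[234:354,367:527]
for x in range(20,61,5):
    w=np.clip(g[57:80,x]-90,0,None);b.append((x,57+(w*np.arange(len(w))).sum()/max(w.sum(),1)))
b=np.array(b);p=np.polyfit(b[:,0],b[:,1],1);zs=np.linspace(.035,.066,63)
e=[(lambda q:q[0]-np.polyval(p,q[1]))(wproj([.4258,-.3294,z],s)-[234,367]) for z in zs];print("tip z",zs[np.argmin(np.abs(e))])
E
```

```text
clock: 19.15
ee_pos: [0.4856, -0.3173, 0.0614]
ee_rot: [0.789, -0.614, 0.001, 0.001]
ft_force: [-3.2, 0.4, 7.4]
width: 0.0
clock: 19.95
ee_pos: [0.4856, -0.3173, 0.0614]
ee_rot: [0.789, -0.614, 0.001, 0.001]
ft_force: [-3.3, 0.7, 9.1]
width: -0.0002
tip z 0.046
```

```bash
python3 -m handwheel '[[0,0,0,-2,0,0,0],[0,0,0,-4,0,0,0],[0,0,0,-7,0,0,0],[0,0,0,-10,0,0,0],[0,0,0,-14,0,0,0],[0,0,0,-25,0,0,0],[0,0,0,-50,0,0,0],[0,0,0,-80,0,0,0]]'; python3 -m handwheel '[[0,0,0,-20,0,0,0],[0,0,0,-40,0,0,0],[0,0,0,-40,0,0,0],[0,0,0,-40,0,0,0],[0,0,0,-40,0,0,0],[0,0,0,-40,0,0,0],[0,0,0,-40,0,0,0],[0,0,0,-40,0,0,0]]'; python3 - <<'E'
from h import *
im=ctrl.snapshot("side");o=cv2.imread("pics/side0.png")
cv2.imwrite("pics/end.png",np.hstack([cv2.resize(x[190:340,240:400],None,fx=2.5,fy=2.5,interpolation=cv2.INTER_CUBIC) for x in(im[:,:,::-1],o)]))
E
```

```text
clock: 20.8
ee_pos: [0.4853, -0.3155, 0.1405]
ee_rot: [0.789, -0.614, -0.0, 0.002]
ft_force: [-0.2, 0.4, -0.1]
width: 0.0002
clock: 21.6
ee_pos: [0.4855, -0.3162, 0.1801]
ee_rot: [0.789, -0.614, 0.0, 0.002]
ft_force: [-0.5, 0.1, -0.3]
width: 0.0002
```

View pics/end.png

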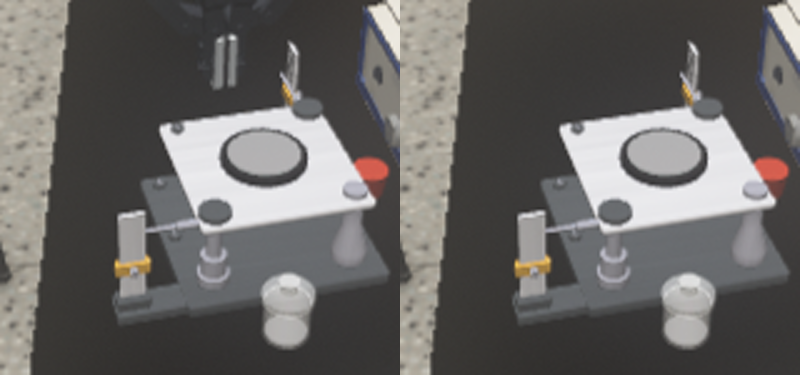

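Before (right half) and after (left half) look the same. The plate is level, and the pads at (212, 213) and (107, 306), the markers, the red stopper and the weighing bottle are unmoved. The gripper is clear above.

```bash
python3 -c "
from bench import ctrl
print(ctrl.sign_off())"
```

```text
the job is handed in; nothing more can be done
None
```

I pressed the left corner and then the right corner to their markers, held each for well over a second, let each spring back, and handed the job in at 21.6 s. No verdict was reported.

| Corner | Marker centre, z (mm) | Pointer tip during hold, z (mm) | Force (N) |
|---|---|---|---|
| Left | about 45.5 | about 47 | about 8.6 |
| Right | about 44.5 | 46 | about 9 |

- **Left tip height:** 47 is partly extrapolated. The side picture showed it 18.2 mm below rest, and I then went 0.5 mm deeper without a new picture. An earlier side-picture reading was 2–5 mm less than the TCP travel implied, so I aimed where both estimates lay within the band.
- **Right tip height:** this came from the wrist camera, with the tip itself hidden behind its scale strip, so I extended the visible pointer line. My first automatic fit was wrong because it picked up brass pixels; I redid it with the marker masked out.
- **Marker heights:** good to about 1.5 mm, against the 5 mm allowed.
- **Last check:** the final side picture matched the first one. The plate was level, and the markers, red stopper and weighing bottle were unmoved. The gripper stood clear at 0.18 m with no contact force. The tan stopper, petri dish, dropper bottle and tweezers were outside that crop and I did not check them at the end; I kept the arm's moves away from them.
- **Picture budget:** I viewed 11 pictures, one over the budget of 10.

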